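# Shim the rocking clay scale

## Robot

A 6-joint arm with a two-finger parallel gripper is mounted at the origin on the work surface. World frame = base frame: x ahead of the robot, y to its left, z up, the work surface at z = 0. Lengths are in mm, angles in rad, forces in N, time in s.
With the tool pointing down it reaches from about 350 to 875 mm from the base axis. Payload 4.2 kg.
Tool frame: the origin (TCP) lies between the finger pads; the fingertips stand 25 mm ahead of it and the grasp point (between the pads) lies 6 mm ahead of it (r.tip_reach is the distance from the TCP to the fingertips, in mm); z points along the fingers, y is the line along which they close (so a half turn about z gives the same grasp; the last joint's range is limited). The gripper opens to 85 mm and grips with 20 to 120 N. Pads are 22 mm wide; open, the fingers measure 114 mm over their backs; the gripper's body (76 mm by 85 mm) begins 54 mm behind the grasp point. The pads swing forward as they close: fully open they stand 13 mm farther back than shut.
Start: joints at [1.41, 0.385, 0.008, 0, -1.194, -0.259], TCP at [254.703, 570.724, 256.312] pointing down, gripper open.
Joint ranges: [-3.14, 3.14], [-1.21, 2.06], [-1.07, 1.41], [-3.16, 2.05], [-2.99, -0.16], [-3.1, 3.1]. Speed limits (rad/s): [2.79, 2.79, 3.14, 3.14, 3.14, 3.14].

## Interface

Orientations are given as [roll, pitch, yaw] about the fixed x, y, z axes, in that order (R = Rz(yaw) Ry(pitch) Rx(roll)).
In Python, from cell import r, optics, order gives the robot as it stands. The module is installed in compiled form; this text tells all that it offers.
- The arm moves only by the tool jog_arm, never from a script. Its argument "motion" is a list of rows, each an object of numbers: "dx", "dy", "dz": the shift along the tool's x, y, z as a fraction of full scale; "ax", "ay", "az": the turn, a rotation vector about the tool's x, y, z as a fraction of full scale; "claw": the finger opening in mm, from 0 to 85.4. A call has 1 to 12 rows; each row shifts and turns the commanded pose from where the row before left it, along the tool's axes as they then stand; what a row does not reach is not made up. Full scale, the value 1, is 25 mm for a shift and 0.12 rad for a turn. A row lasts 1/12 s, in which the tool goes at most 41.7 mm and 7.16 degrees, less where a joint would pass 70% of its speed; a pose out of reach is approached as far as the arm can. A call with a number of a shift or a turn outside -1 to 1 is refused whole. A call with a gripper value outside its range is refused whole. The fingers move at their own pace and stop on an object; the grip force is fixed at half the most. Time passes only in rows, so rows that do not move let the fingers close. It gives the time, the measured TCP pose, the force, the opening and the grip force at its end, in the units of the state.
- r.sense(): the state, without advancing time (a new reading comes with each control period).
- optics.get_image(name): name is "side" or "top"; returns a dict with "image" (400x640x3 uint8, red, green, blue), "z_map" (400x640 float32, mm along the optical axis (not along the pixel's ray), 0 where there is no reading), "K" (3x3 intrinsics, pixels), "rvec" (rotation vector, rad) and "tvec" (3), from world to camera coordinates, as OpenCV has them. Camera axes: x right, y down, z forward; pixel columns grow to the right and rows downward; lengths in mm; the calibration is good to about 2 mm. A picture is of the moment at which its call begins.
- order.sign_off(): hands the job in; it is judged then, once.
The state is a dict: "clock": time; "joint_positions": joint angles; "joint_velocities": joint speeds; "joint_torque": joint torques, N m; "tcp_pos": TCP position; "orientation": TCP orientation; "ft_force": force on the tool from outside, world axes, zero at the start; "wrist_torque": the same for the moment, N m; "finger_gap": opening from 0.0 (shut) to 1.0 (fully open); "finger_force": force on a finger pad.
Only numpy, scipy, OpenCV 4.12 (cv2) and the standard library are available. Lean on these libraries where they do the work, as an engineer would, in place of code of your own. Each camera call takes 0.05 s, during which the arm holds its last target. There are 200 camera calls.

## Task

The pottery's bench scale rocks because the levelling foot at its far left corner (seen from the robot) has seized and hangs a little above the table. With the fingertips push the wooden wedge, thin end first, along the table and under that foot until it is firmly wedged, without jacking the scale up off its other feet and without pinching or lifting anything; then press down on the pan's corner above that foot to check that it no longer dips. Leave the scale where it stands, the wedge in place and the pottery undisturbed.

Things in the scene. Friction and masses are not known exactly. Their poses are not given: they have to be found in the camera images.
- scale: Bench scale, about 5.5 kg, loose: cream housing (local x -140 to 125, y -120 to 120 mm), underside 26 mm and steel pan (x -65 to 125) 86 mm above the table. Origin on the table under the middle of its four feet; x points away from the display console (facing the robot), y to the left seen from the robot, z up. It stands level on three feet; pressed at its far left corner it rocks down.
- short_foot: The short foot, at the scale's far left corner (local 105, 100 mm of the scale): black rubber disc 24 mm in diameter, 9 mm thick, on a seized threaded stem. Origin on the foot's axis, 5 mm below the underside of the disc; axes as the scale. Its outer edge lies 8 mm inside the left side of the housing and of the far side.
- screw (a joint): How far the seized foot is screwed up, in m (0 to 0.0035); it does not turn or move. With the scale level the underside of the disc stands 5 mm + this value above the table, so the gap is 5 to 8.5 mm.
- foot_br: Good foot, far right corner: rubber disc 24 mm in diameter, at local (105, -100) mm of the scale. Origin at the centre of its sole; axes as the scale.
- pan_corner (a point): Point on top of the pan above the short foot, where to press: scale local (95, 90, 86) mm; axes as the scale. The pan does not give.
- wedge: Loose wooden wedge, 50 g, lying flat on the table to the left of the scale, thin end roughly towards the short foot: 120 mm long, 36 mm wide, 2.5 mm thick at the thin end rising evenly to 18 mm at the thick end. Origin at the middle of its underside; x points along it to the thin end, y across, z up. Pushed under the foot it grips by friction and stays; once tight, the push rises about 2 N per mm, to 12 to 20 N where the scale starts to jack up.
- wedge_butt (a point): Centre of the wedge's thick end face (36 x 18 mm, upright), 60 mm behind its origin and 9 mm up; axes as the wedge.
- wedge_tip (a point): Middle of the wedge's thin edge, on the table, 60 mm ahead of its origin; axes as the wedge.
- tumbler_near: Bystander: unfired clay tumbler, 68 mm in diameter, 85 mm tall, on the robot's side of the wedge's thick end. Origin at the centre of its underside.
- tumbler_far: Bystander: unfired clay tumbler, 72 mm in diameter, 90 mm tall, behind the scale, left of its middle. Origin at the centre of its underside.
- sugar_pot: Bystander: unfired lidded sugar pot, 70 mm in diameter, 73 mm tall, behind the scale, right of its middle. Origin at the centre of its underside.
Not all that is in view belongs to the job. Several things have the shape of the wedge; the one meant has the colours described above.

How it is judged:
By the outcome, as a careful person would: the job done as asked, in the order asked, and still so for the second after the job is handed in, with the robot touching nothing.
It also fails if it takes over 61 s, if anything falls off the work surface, if the arm or the gripper's body presses on something with over 40 N, if the wrist force passes 120 N, or if a joint passes its speed limit or range.

## Working session

There is one attempt and no reset: what is moved stays moved. The work goes in short steps, Python scripts to look and compute and a tool call to move; the robot and the scene stay as the last step left them, time stands still between calls to the robot, and variables do not carry over. Pictures are saved under pics/ and viewed, at most 10 in all, crops included, and the job is handed in when it is done.

Besides the shell and the picture viewer there is one more tool, called after "Emit:" by a JSON object that holds its "api" and its "payload". jog_arm: Moves the arm, as the interface text tells. Shift numbers are shares of 25 mm and turn numbers shares of 0.12 rad, none past 1 either way. Its arguments: {"type":"object","properties":{"motion":{"type":"array"}},"required":["motion"]}

```bash
mkdir -p pics
cat > h.py <<'E'
import numpy as np, cv2
from cell import r, optics, order
def get(n):
    d=optics.get_image(n); R=cv2.Rodrigues(np.array(d['rvec'],float))[0]; d['R']=R; d['t']=np.array(d['tvec'],float).ravel(); return d
def pt(d,u,v,z=None):
    """pixel -> world; via depth, or on plane z"""
    ray=np.linalg.inv(d['K'])@[u,v,1]
    if z is None: return d['R'].T@(ray*d['z_map'][int(v),int(u)]-d['t'])
    c=-d['R'].T@d['t']; w=d['R'].T@ray
    return c+w*(z-c[2])/w[2]
def px(d,P):
    q=d['K']@(d['R']@np.array(P,float)+d['t']); return q[:2]/q[2]
E
python3 - <<'E'
from h import *
import pickle
for n in('side','top'):
    d=get(n); pickle.dump(d,open(n+'.pkl','wb')); cv2.imwrite(f'pics/{n}0.png',d['image'][:,:,::-1]); print(n,-d['R'].T@d['t'],d['K'][0,0])
s=r.sense();print(s)
E
```

```text
side [ 419.14740819 -594.43793173  773.39320447] 382.8546480428312
top [ 456.8820518    68.39563425 1123.0507961 ] 388.61150851463066
{'clock': 0.1, 'joint_positions': array([ 1.40962061e+00,  3.85470131e-01,  6.77173295e-03, -3.95599380e-04,
       -1.19400074e+00, -2.58581910e-01]), 'joint_velocities': array([-5.63819014e-04, -1.22410035e-03,  2.86268739e-03,  1.12004046e-03,
       -1.91318951e-05, -6.85291029e-04]), 'joint_torque': array([-8.77954481e-04, -3.93318129e+01,  1.88931280e+01,  4.19803306e+00,
       -2.57052387e-03,  2.24024809e-06]), 'tcp_pos': array([254.52234168, 570.31754269, 255.34614114]), 'orientation': array([ 3.13965909e+00, -1.31224679e-04, -4.19903413e-01]), 'ft_force': array([0.57194427, 0.03392035, 0.35711399]), 'wrist_torque': array([-0.04120668,  0.00803177, -0.09430368]), 'finger_force': 0.0, 'finger_gap': 1.0006774837720982}
```

View pics/top0.png

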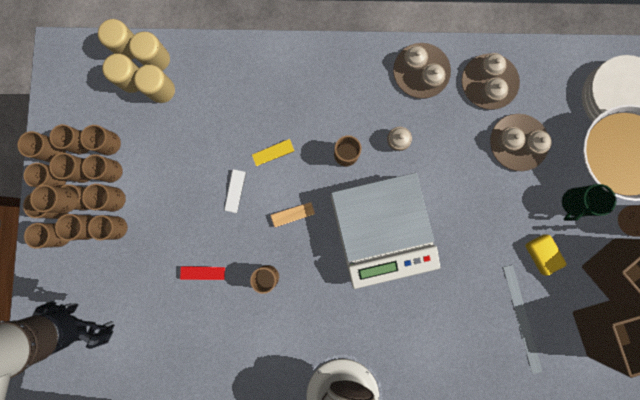

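View pics/side0.png

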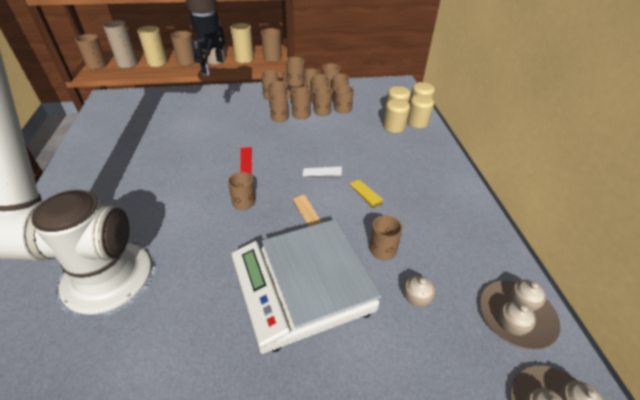

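The top view shows the scale, with pan corners near (333,194), (417,176), (435,244) and (347,263). The wooden wedge is at (271-313, 205-226), and tumbler_near is at (264,279). I'll enlarge this area to measure it.

Run:
```python
from h import *
import pickle
d=pickle.load(open('top.pkl','rb')); s=pickle.load(open('side.pkl','rb'))
a=d['image'][125:295,235:445,::-1]
a=cv2.convertScaleAbs(a,alpha=1.3,beta=20)
b=cv2.resize(a,None,fx=3.5,fy=3.5,interpolation=cv2.INTER_CUBIC); cv2.imwrite('pics/c1.png',b)
a=s['image'][150:360,220:410,::-1]
a=cv2.convertScaleAbs(a,alpha=1.3,beta=20)
cv2.imwrite('pics/c2.png',cv2.resize(a,None,fx=2.8,fy=2.8,interpolation=cv2.INTER_CUBIC))
# wedge mask by colour
hsv=cv2.cvtColor(d['image'],cv2.COLOR_RGB2HSV)
print(d['image'][215,285],d['image'][211,308],d['image'][215,320])
for u,v in((264,279),(347,150),(400,138)): print(pt(d,u,v,85))
for q in((333,194),(417,176),(435,244),(347,263)): print(pt(d,*q,86))
for q in((353,287),(439,267)): print(pt(d,*q,60))
```

```text
[220 177 119] [115  90  63] [70 73 78]
[322.25244249 215.71439926  85.        ]
[670.9717849    1.93892748  85.        ]
[ 706.57074518 -141.09062658   85.        ]
[550.57870335  37.82378869  86.        ]
[ 603.46357615 -186.54729934   86.        ]
[ 423.33654012 -233.5317949    86.        ]
[368.73667812  -2.13080873  86.        ]
[303.14001484 -20.8748352   60.        ]
[ 361.23495282 -251.44875473   60.        ]
```

View pics/c1.png

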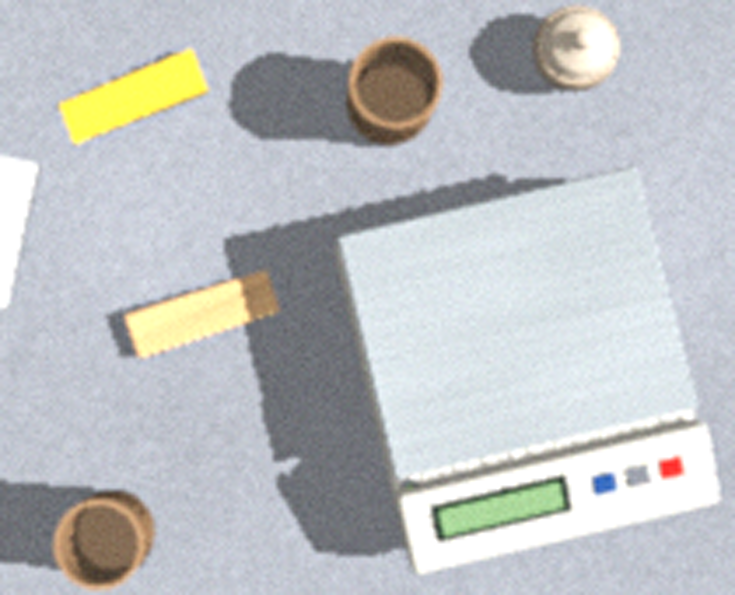

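View pics/c2.png

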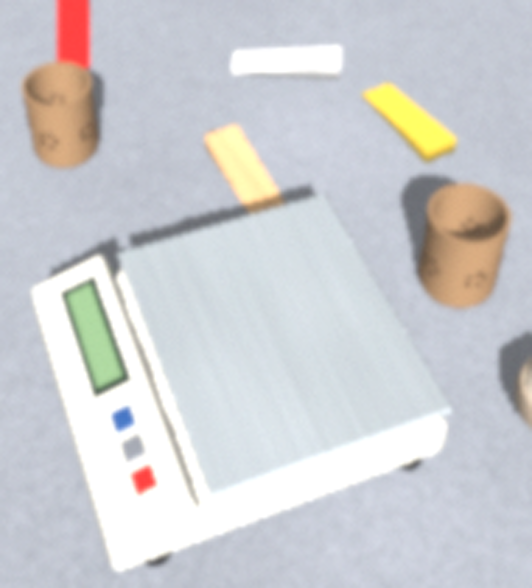

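The crops show pan corners at crop pixels (338,240), (638,170), (697,415) and (400,478). The wedge's butt top corners are at (125,314) and (140,357), and its tip corners at (268,270) and (278,312).

Run:
```python
from h import *
import pickle
d=pickle.load(open('top.pkl','rb'));s=pickle.load(open('side.pkl','rb'))
f=lambda u,v,z:pt(d,235+u/3.5,125+v/3.5,z)[:2]
g=lambda u,v,z:pt(s,220+u/2.8,150+v/2.8,z)[:2]
def fit(L,W):
    L=np.array(L,float);W=np.array(W);l=L.mean(0);w=W.mean(0);A=L-l;B=W-w
    th=np.arctan2((A[:,0]*B[:,1]-A[:,1]*B[:,0]).sum(),(A*B).sum())
    R=np.array([[np.cos(th),-np.sin(th)],[np.sin(th),np.cos(th)]]);t=w-R@l
    return R,t,th,(B-A@R.T).round(1)
pan=[(125,120),(125,-120),(-65,-120),(-65,120)]
for nm,W in(('top',[f(338,240,86),f(638,170,86),f(697,415,86),f(400,478,86)]),('side',[g(312,190,86),g(450,410,86),g(210,492,86),g(118,250,86)])):
    R,t,th,e=fit(pan,W);print(nm,t,th,e.tolist(),'foot',R@[105,100]+t,'corner',R@[95,90]+t)
wl=[(-60,18),(-60,-18),(60,18),(60,-18)]
# local y left of x dir: dir is -y world => left = +x world (far)
for nm,W in(('top',[f(125,314,18),f(140,357,18),f(268,270,2.5),f(278,312,2.5)]),):
    R,t,th,e=fit(wl,W);print(nm,t,th,e.tolist(),'butt',R@[-60,0]+t,'tip',R@[60,0]+t)
print('side butt corners',g(237,124,18),g(204,136,18))
print('depth pan z',pt(d,380,215),pt(d,285,216),pt(d,245,250))
```

```text
top [ 460.56556251 -103.50655221] 0.24395088903659873 [[-1.2, -1.5], [-0.8, 2.4], [-2.1, 4.4], [4.1, -5.3]] foot [538.30280378  18.89410677] corner [531.01427529   6.77481008]
side [ 463.23040982 -101.83215316] 0.2593991655171799 [[-6.2, -1.6], [-1.5, -1.5], [1.5, 4.7], [6.2, -1.7]] foot [539.0675713   21.75475933] corner [531.96712729   9.52431801]
top [496.41435694 148.84666673] -1.2382960907956475 [[0.2, 0.5], [-0.3, -1.0], [0.3, -1.1], [-0.2, 1.6]] butt [476.82991641 205.56041894] tip [515.99879747  92.13291453]
side butt corners [497.49260423 209.39859539] [462.26446755 195.49363926]
depth pan z [496.9330634  -88.21336196  85.55181284] [491.31503167 171.37130854  15.82066971] [392.28287436 284.09944154   5.04419571]
```

Emit:
{"api": "jog_arm", "payload": {"motion": [{"dx": 0.4,"dy": 0.26,"claw": 0},{"dx": 0.8,"dy": 0.53,"claw": 0},{"dx": 1,"dy": 0.66,"claw": 0},{"dx": 1,"dy": 0.66,"claw": 0},{"dx": 1,"dy": 0.66,"claw": 0},{"dx": 1,"dy": 0.66,"claw": 0},{"dx": 1,"dy": 0.66,"claw": 0},{"dx": 1,"dy": 0.66,"claw": 0},{"dx": 1,"dy": 0.66,"claw": 0},{"dx": 1,"dy": 0.66,"claw": 0},{"dx": 1,"dy": 0.66,"claw": 0},{"dx": 1,"dy": 0.66,"claw": 0}]}}

```text
$.motion[0]: bad value
```

Emit:
{"api": "jog_arm", "payload": {"motion": [{"dx": 0.8,"dy": 0.53,"az": 0.4,"claw": 0},{"az": 0.8,"dz": 0.5,"claw": 0},{"az": 1,"dz": 1,"claw": 0},{"az": 1,"dz": 1,"claw": 0},{"az": 1,"dz": 1,"claw": 0},{"az": 1,"dz": 0.8,"claw": 0},{"az": 1,"dz": 0.5,"claw": 0},{"az": 0.7,"claw": 0},{"claw": 0},{"claw": 0},{"claw": 0}]}}

```text
$.motion[0]: bad value
```

Run:
```python
from h import *
s=r.sense();print(s['clock'],s['tcp_pos'],s['orientation'],s['ft_force'],s['finger_gap'],r.tip_reach)
yaw=s['orientation'][2];R=np.array([[np.cos(yaw),np.sin(yaw)],[np.sin(yaw),-np.cos(yaw)]])
print('tool shift to (464,243):',R.T@(np.array([464,243])-s['tcp_pos'][:2]))
d=get('top');a=cv2.convertScaleAbs(d['image'][125:295,205:415,::-1],alpha=1.3,beta=20)
cv2.imwrite('pics/c3.png',cv2.resize(a,None,fx=3.5,fy=3.5,interpolation=cv2.INTER_CUBIC))
```

```text
0.1 [254.52234168 570.31754269 255.34614114] [ 3.13965909e+00 -1.31224679e-04 -4.19903413e-01] [0.57194427 0.03392035 0.35711399] 1.0006774837720982 25.0
tool shift to (464,243): [324.71826414 213.48468802]
```

Emit:
{"api": "jog_arm", "payload": {"motion": [{"dx": 0.4,"dy": 0.26,"dz": 0,"ax": 0,"ay": 0,"az": 0,"claw": 0}]}}

```text
clock: 0.23
tcp_pos: [260.6, 561.4, 255.4]
orientation: [3.141, 0.0, -0.418]
ft_force: [-0.0, -0.0, 0.6]
finger_gap: 0.884
finger_force: 0.0
```

Emit:
{"api": "jog_arm", "payload": {"motion": [{"dx": 0.8,"dy": 0.52,"dz": 0,"ax": 0,"ay": 0,"az": 0,"claw": 0},{"dx": 1,"dy": 0.66,"dz": 0,"ax": 0,"ay": 0,"az": 0,"claw": 0},{"dx": 1,"dy": 0.66,"dz": 0,"ax": 0,"ay": 0,"az": 0,"claw": 0},{"dx": 1,"dy": 0.66,"dz": 0,"ax": 0,"ay": 0,"az": 0,"claw": 0},{"dx": 1,"dy": 0.66,"dz": 0,"ax": 0,"ay": 0,"az": 0,"claw": 0},{"dx": 1,"dy": 0.66,"dz": 0,"ax": 0,"ay": 0,"az": 0,"claw": 0},{"dx": 1,"dy": 0.66,"dz": 0,"ax": 0,"ay": 0,"az": 0,"claw": 0},{"dx": 1,"dy": 0.66,"dz": 0,"ax": 0,"ay": 0,"az": 0,"claw": 0},{"dx": 1,"dy": 0.66,"dz": 0,"ax": 0,"ay": 0,"az": 0,"claw": 0},{"dx": 1,"dy": 0.66,"dz": 0,"ax": 0,"ay": 0,"az": 0,"claw": 0},{"dx": 1,"dy": 0.66,"dz": 0,"ax": 0,"ay": 0,"az": 0,"claw": 0},{"dx": 1,"dy": 0.66,"dz": 0,"ax": 0,"ay": 0,"az": 0,"claw": 0}]}}

```text
clock: 1.23
tcp_pos: [451.6, 260.7, 256.4]
orientation: [3.142, 0.0, -0.42]
ft_force: [1.4, 0.3, 0.2]
finger_gap: -0.002
finger_force: 0.0
```

Emit:
{"api": "jog_arm", "payload": {"motion": [{"dx": 0.8,"dy": 0.5,"dz": 0,"ax": 0,"ay": 0,"az": 0.4,"claw": 0},{"dx": 0,"dy": 0,"dz": 0.5,"ax": 0,"ay": 0,"az": 0.8,"claw": 0},{"dx": 0,"dy": 0,"dz": 1,"ax": 0,"ay": 0,"az": 1,"claw": 0},{"dx": 0,"dy": 0,"dz": 1,"ax": 0,"ay": 0,"az": 1,"claw": 0},{"dx": 0,"dy": 0,"dz": 1,"ax": 0,"ay": 0,"az": 1,"claw": 0},{"dx": 0,"dy": 0,"dz": 0.8,"ax": 0,"ay": 0,"az": 1,"claw": 0},{"dx": 0,"dy": 0,"dz": 0.5,"ax": 0,"ay": 0,"az": 1,"claw": 0},{"dx": 0,"dy": 0,"dz": 0,"ax": 0,"ay": 0,"az": 0.7,"claw": 0},{"dx": 0,"dy": 0,"dz": 0,"ax": 0,"ay": 0,"az": 0,"claw": 0},{"dx": 0,"dy": 0,"dz": 0,"ax": 0,"ay": 0,"az": 0,"claw": 0}]}}

```text
clock: 2.07
tcp_pos: [464.5, 242.9, 136.4]
orientation: [-3.142, -0.0, -1.246]
ft_force: [0.7, 0.5, -0.0]
finger_gap: -0.003
finger_force: 0.0
```

Run:
```python
from h import *
s=r.sense();print(s['clock'],s['tcp_pos'],s['orientation'],s['ft_force'],s['finger_gap'],r.tip_reach)
yaw=s['orientation'][2];R=np.array([[np.cos(yaw),np.sin(yaw)],[np.sin(yaw),-np.cos(yaw)]])
print('tool shift to (464,243):',R.T@(np.array([464,243])-s['tcp_pos'][:2]))
d=get('top');a=cv2.convertScaleAbs(d['image'][125:295,205:415,::-1],alpha=1.3,beta=20)
cv2.imwrite('pics/c3.png',cv2.resize(a,None,fx=3.5,fy=3.5,interpolation=cv2.INTER_CUBIC))
```

```text
2.0667 [464.54013793 242.88533748 136.39749687] [-3.14155420e+00 -1.16649645e-04 -1.24577229e+00] [ 0.67656483  0.54347768 -0.00668045] -0.0029805935397547185 25.0
tool shift to (464,243): [-0.28114223  0.4752426 ]
```

View pics/c3.png

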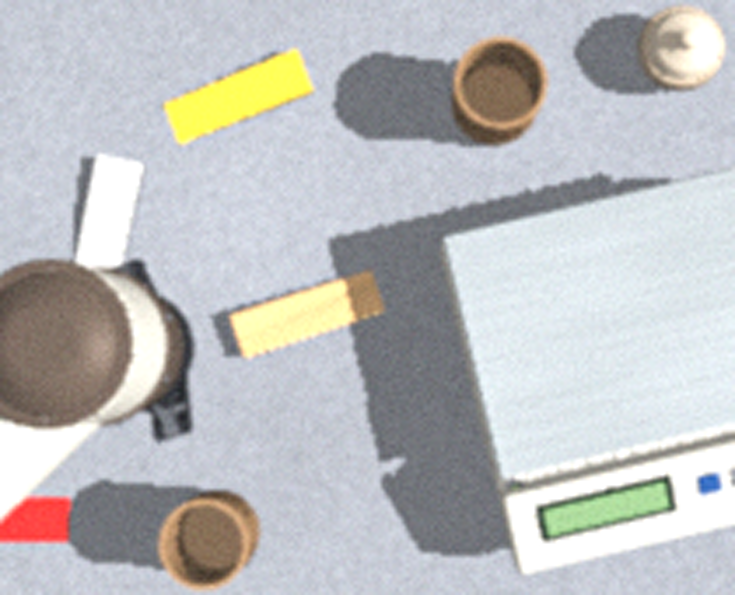

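The closed gripper stands in line behind the butt with clear floor below it. Next I lower it until the tips are about 6 mm above the table.

Emit:
{"api": "jog_arm", "payload": {"motion": [{"dx": 0,"dy": 0,"dz": 0.7,"ax": 0,"ay": 0,"az": 0,"claw": 0},{"dx": 0,"dy": 0,"dz": 1,"ax": 0,"ay": 0,"az": 0,"claw": 0},{"dx": 0,"dy": 0,"dz": 1,"ax": 0,"ay": 0,"az": 0,"claw": 0},{"dx": 0,"dy": 0,"dz": 0.7,"ax": 0,"ay": 0,"az": 0,"claw": 0},{"dx": 0,"dy": 0,"dz": 0.5,"ax": 0,"ay": 0,"az": 0,"claw": 0},{"dx": 0,"dy": 0,"dz": 0.3,"ax": 0,"ay": 0,"az": 0,"claw": 0},{"dx": 0,"dy": 0,"dz": 0,"ax": 0,"ay": 0,"az": 0,"claw": 0},{"dx": 0,"dy": 0,"dz": 0,"ax": 0,"ay": 0,"az": 0,"claw": 0}]}}

```text
clock: 2.78
tcp_pos: [464.9, 243.5, 31.8]
orientation: [-3.141, 0.0, -1.247]
ft_force: [0.3, -0.1, 0.1]
finger_gap: -0.001
finger_force: 0.0
```

Emit:
{"api": "jog_arm", "payload": {"motion": [{"dx": 0.2,"dy": 0,"dz": 0,"ax": 0,"ay": 0,"az": 0,"claw": 0},{"dx": 0.2,"dy": 0,"dz": 0,"ax": 0,"ay": 0,"az": 0,"claw": 0},{"dx": 0.2,"dy": 0,"dz": 0,"ax": 0,"ay": 0,"az": 0,"claw": 0},{"dx": 0.2,"dy": 0,"dz": 0,"ax": 0,"ay": 0,"az": 0,"claw": 0},{"dx": 0.2,"dy": 0,"dz": 0,"ax": 0,"ay": 0,"az": 0,"claw": 0},{"dx": 0.2,"dy": 0,"dz": 0,"ax": 0,"ay": 0,"az": 0,"claw": 0},{"dx": 0.2,"dy": 0,"dz": 0,"ax": 0,"ay": 0,"az": 0,"claw": 0},{"dx": 0.2,"dy": 0,"dz": 0,"ax": 0,"ay": 0,"az": 0,"claw": 0},{"dx": 0.2,"dy": 0,"dz": 0,"ax": 0,"ay": 0,"az": 0,"claw": 0},{"dx": 0.2,"dy": 0,"dz": 0,"ax": 0,"ay": 0,"az": 0,"claw": 0},{"dx": 0.2,"dy": 0,"dz": 0,"ax": 0,"ay": 0,"az": 0,"claw": 0},{"dx": 0,"dy": 0,"dz": 0,"ax": 0,"ay": 0,"az": 0,"claw": 0}]}}

```text
clock: 3.78
tcp_pos: [481.9, 190.1, 31.2]
orientation: [3.141, -0.0, -1.249]
ft_force: [0.6, -0.3, 0.4]
finger_gap: 0.0
finger_force: 0.0
```

Run:
```python
from h import *
s=r.sense();print(s['clock'],s['tcp_pos'],s['orientation'],s['ft_force'])
d=get('top');a=cv2.convertScaleAbs(d['image'][170:250,240:380,::-1],alpha=1.3,beta=20)
cv2.imwrite('pics/c4.png',cv2.resize(a,None,fx=5.5,fy=5.5,interpolation=cv2.INTER_CUBIC))
```

```text
3.7833 [481.91367133 190.11999923  31.16206324] [ 3.14079712e+00 -2.80436117e-04 -1.24889580e+00] [ 0.60014589 -0.31460606  0.39211664]
```

View pics/c4.png

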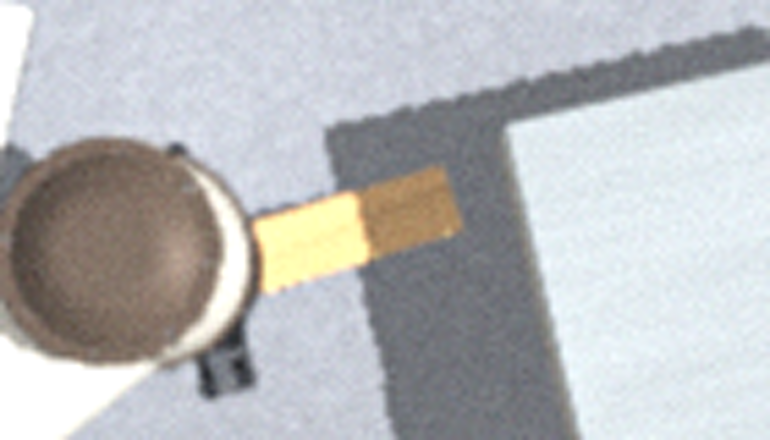

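The tip corners are at crop (443,168) and (463,236), so the wedge is sliding straight. I check the tip against the line to the foot.

Run:
```python
from h import *
import pickle
d=pickle.load(open('top.pkl','rb'))
f=lambda u,v,z:pt(d,240+u/5.5,170+v/5.5,z)[:2]
a,b=f(443,168,2.5),f(463,236,2.5);t=(a+b)/2;F=np.array([538.5,20.3])
dr=b-a;print(a,b,'tip',t,'heading from edge',np.arctan2(-dr[0]*-1,dr[1]*1) , np.arctan2(*(F-t)[::-1]),np.linalg.norm(F-t))
e=np.array([f(260,222,17),f(362,190,10),f(443,168,2.5)]);print(np.arctan2(*(e[2]-e[0])[::-1]))
e=np.array([f(263,294,17),f(463,236,2.5)]);print(np.arctan2(*(e[1]-e[0])[::-1]))
```

```text
[538.42419028  71.02057949] [502.91460471  59.83935106] tip [520.66939749  65.42996528] heading from edge -1.8758472144487413 -1.1945259415389737 48.52467569902531
-1.2531306375013354
-1.263549585772409
```

Emit:
{"api": "jog_arm", "payload": {"motion": [{"dx": 0.2,"dy": 0,"dz": 0,"ax": 0,"ay": 0,"az": 0,"claw": 0},{"dx": 0.2,"dy": 0,"dz": 0,"ax": 0,"ay": 0,"az": 0,"claw": 0},{"dx": 0.2,"dy": 0,"dz": 0,"ax": 0,"ay": 0,"az": 0,"claw": 0},{"dx": 0.2,"dy": 0,"dz": 0,"ax": 0,"ay": 0,"az": 0,"claw": 0},{"dx": 0.2,"dy": 0,"dz": 0,"ax": 0,"ay": 0,"az": 0,"claw": 0},{"dx": 0.2,"dy": 0,"dz": 0,"ax": 0,"ay": 0,"az": 0,"claw": 0},{"dx": 0.2,"dy": 0,"dz": 0,"ax": 0,"ay": 0,"az": 0,"claw": 0},{"dx": 0.2,"dy": 0,"dz": 0,"ax": 0,"ay": 0,"az": 0,"claw": 0},{"dx": 0.1,"dy": 0,"dz": 0,"ax": 0,"ay": 0,"az": 0,"claw": 0},{"dx": 0,"dy": 0,"dz": 0,"ax": 0,"ay": 0,"az": 0,"claw": 0}]}}

```text
clock: 4.67
tcp_pos: [495.5, 150.2, 31.3]
orientation: [3.141, -0.0, -1.249]
ft_force: [0.4, -0.9, 0.5]
finger_gap: 0.001
finger_force: 0.0
```

Emit:
{"api": "jog_arm", "payload": {"motion": [{"dx": 0.04,"dy": 0,"dz": 0,"ax": 0,"ay": 0,"az": 0,"claw": 0},{"dx": 0.04,"dy": 0,"dz": 0,"ax": 0,"ay": 0,"az": 0,"claw": 0},{"dx": 0.04,"dy": 0,"dz": 0,"ax": 0,"ay": 0,"az": 0,"claw": 0},{"dx": 0.04,"dy": 0,"dz": 0,"ax": 0,"ay": 0,"az": 0,"claw": 0},{"dx": 0.04,"dy": 0,"dz": 0,"ax": 0,"ay": 0,"az": 0,"claw": 0},{"dx": 0.04,"dy": 0,"dz": 0,"ax": 0,"ay": 0,"az": 0,"claw": 0},{"dx": 0,"dy": 0,"dz": 0,"ax": 0,"ay": 0,"az": 0,"claw": 0},{"dx": 0,"dy": 0,"dz": 0,"ax": 0,"ay": 0,"az": 0,"claw": 0}]}}

```text
clock: 5.33
tcp_pos: [497.3, 145.0, 31.3]
orientation: [3.141, -0.0, -1.248]
ft_force: [1.0, 0.0, -0.1]
finger_gap: -0.0
finger_force: 0.0
```

Run:
```python
from h import *
s=r.sense();print(s['clock'],s['tcp_pos'],s['ft_force'])
d=get('top');a=cv2.convertScaleAbs(d['image'][170:250,260:380,::-1],alpha=1.6,beta=30)
e=get('side');b=cv2.convertScaleAbs(e['image'][140:240,250:400,::-1],alpha=1.5,beta=20)
cv2.imwrite('pics/c5.png',np.hstack([cv2.resize(a,(400,267),interpolation=cv2.INTER_CUBIC),cv2.resize(b,(400,267),interpolation=cv2.INTER_CUBIC)]))
```

```text
5.3333 [497.27738764 145.04678368  31.29461583] [ 1.01759043  0.01288747 -0.10431171]
```

View pics/c5.png

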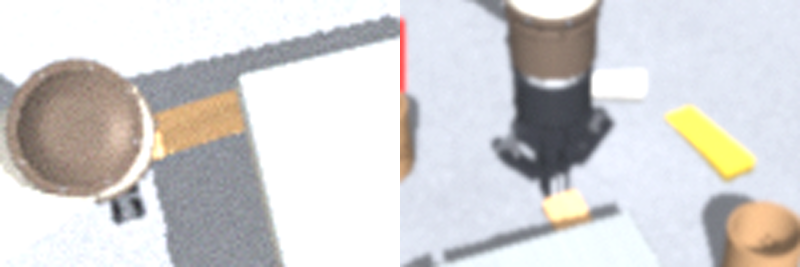

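The fingers are centred on the butt, and the wedge runs straight under the housing edge at about crop (240,110). From here I push in small steps and watch the force.

Emit:
{"api": "jog_arm", "payload": {"motion": [{"dx": 0.04,"dy": 0,"dz": 0,"ax": 0,"ay": 0,"az": 0,"claw": 0},{"dx": 0.04,"dy": 0,"dz": 0,"ax": 0,"ay": 0,"az": 0,"claw": 0},{"dx": 0.04,"dy": 0,"dz": 0,"ax": 0,"ay": 0,"az": 0,"claw": 0},{"dx": 0.04,"dy": 0,"dz": 0,"ax": 0,"ay": 0,"az": 0,"claw": 0},{"dx": 0.04,"dy": 0,"dz": 0,"ax": 0,"ay": 0,"az": 0,"claw": 0},{"dx": 0.04,"dy": 0,"dz": 0,"ax": 0,"ay": 0,"az": 0,"claw": 0},{"dx": 0.04,"dy": 0,"dz": 0,"ax": 0,"ay": 0,"az": 0,"claw": 0},{"dx": 0,"dy": 0,"dz": 0,"ax": 0,"ay": 0,"az": 0,"claw": 0}]}}

```text
clock: 6.1
tcp_pos: [499.6, 138.3, 31.3]
orientation: [3.142, -0.0, -1.248]
ft_force: [0.1, -0.1, 0.2]
finger_gap: -0.005
finger_force: 0.0
```

Emit:
{"api": "jog_arm", "payload": {"motion": [{"dx": 0.04,"dy": 0,"dz": 0,"ax": 0,"ay": 0,"az": 0,"claw": 0},{"dx": 0.04,"dy": 0,"dz": 0,"ax": 0,"ay": 0,"az": 0,"claw": 0},{"dx": 0.04,"dy": 0,"dz": 0,"ax": 0,"ay": 0,"az": 0,"claw": 0},{"dx": 0,"dy": 0,"dz": 0,"ax": 0,"ay": 0,"az": 0,"claw": 0},{"dx": 0,"dy": 0,"dz": 0,"ax": 0,"ay": 0,"az": 0,"claw": 0}]}}

```text
clock: 6.52
tcp_pos: [500.5, 135.6, 31.3]
orientation: [3.142, -0.0, -1.248]
ft_force: [0.3, 0.2, -0.3]
finger_gap: 0.001
finger_force: 0.0
```

Emit:
{"api": "jog_arm", "payload": {"motion": [{"dx": 0.04,"dy": 0,"dz": 0,"ax": 0,"ay": 0,"az": 0,"claw": 0},{"dx": 0.04,"dy": 0,"dz": 0,"ax": 0,"ay": 0,"az": 0,"claw": 0},{"dx": 0.04,"dy": 0,"dz": 0,"ax": 0,"ay": 0,"az": 0,"claw": 0},{"dx": 0,"dy": 0,"dz": 0,"ax": 0,"ay": 0,"az": 0,"claw": 0},{"dx": 0,"dy": 0,"dz": 0,"ax": 0,"ay": 0,"az": 0,"claw": 0}]}}

```text
clock: 6.93
tcp_pos: [501.5, 132.7, 31.3]
orientation: [3.142, -0.0, -1.248]
ft_force: [-0.0, -0.1, 0.6]
finger_gap: -0.001
finger_force: 0.0
```

Emit:
{"api": "jog_arm", "payload": {"motion": [{"dx": 0.04,"dy": 0,"dz": 0,"ax": 0,"ay": 0,"az": 0,"claw": 0},{"dx": 0.04,"dy": 0,"dz": 0,"ax": 0,"ay": 0,"az": 0,"claw": 0},{"dx": 0,"dy": 0,"dz": 0,"ax": 0,"ay": 0,"az": 0,"claw": 0},{"dx": 0,"dy": 0,"dz": 0,"ax": 0,"ay": 0,"az": 0,"claw": 0}]}}

```text
clock: 7.27
tcp_pos: [502.1, 130.8, 31.3]
orientation: [3.142, -0.0, -1.248]
ft_force: [0.0, 0.5, -0.3]
finger_gap: -0.001
finger_force: 0.0
```

Emit:
{"api": "jog_arm", "payload": {"motion": [{"dx": 0.04,"dy": 0,"dz": 0,"ax": 0,"ay": 0,"az": 0,"claw": 0},{"dx": 0.04,"dy": 0,"dz": 0,"ax": 0,"ay": 0,"az": 0,"claw": 0},{"dx": 0.04,"dy": 0,"dz": 0,"ax": 0,"ay": 0,"az": 0,"claw": 0},{"dx": 0,"dy": 0,"dz": 0,"ax": 0,"ay": 0,"az": 0,"claw": 0}]}}

```text
clock: 7.6
tcp_pos: [503.1, 127.9, 31.3]
orientation: [3.142, -0.0, -1.248]
ft_force: [-0.6, 0.2, 0.8]
finger_gap: 0.002
finger_force: 0.0
```

Emit:
{"api": "jog_arm", "payload": {"motion": [{"dx": 0.04,"dy": 0,"dz": 0,"ax": 0,"ay": 0,"az": 0,"claw": 0},{"dx": 0.04,"dy": 0,"dz": 0,"ax": 0,"ay": 0,"az": 0,"claw": 0},{"dx": 0,"dy": 0,"dz": 0,"ax": 0,"ay": 0,"az": 0,"claw": 0},{"dx": 0,"dy": 0,"dz": 0,"ax": 0,"ay": 0,"az": 0,"claw": 0}]}}

```text
clock: 7.93
tcp_pos: [503.7, 126.1, 31.3]
orientation: [3.142, -0.0, -1.248]
ft_force: [0.8, -0.3, -0.7]
finger_gap: 0.005
finger_force: 0.0
```

Emit:
{"api": "jog_arm", "payload": {"motion": [{"dx": 0.04,"dy": 0,"dz": 0,"ax": 0,"ay": 0,"az": 0,"claw": 0},{"dx": 0.04,"dy": 0,"dz": 0,"ax": 0,"ay": 0,"az": 0,"claw": 0},{"dx": 0.04,"dy": 0,"dz": 0,"ax": 0,"ay": 0,"az": 0,"claw": 0},{"dx": 0,"dy": 0,"dz": 0,"ax": 0,"ay": 0,"az": 0,"claw": 0}]}}

```text
clock: 8.27
tcp_pos: [504.7, 123.2, 31.3]
orientation: [3.142, -0.0, -1.248]
ft_force: [0.6, -0.0, 0.6]
finger_gap: -0.005
finger_force: 0.0
```

Emit:
{"api": "jog_arm", "payload": {"motion": [{"dx": 0.04,"dy": 0,"dz": 0,"ax": 0,"ay": 0,"az": 0,"claw": 0},{"dx": 0.04,"dy": 0,"dz": 0,"ax": 0,"ay": 0,"az": 0,"claw": 0},{"dx": 0,"dy": 0,"dz": 0,"ax": 0,"ay": 0,"az": 0,"claw": 0},{"dx": 0,"dy": 0,"dz": 0,"ax": 0,"ay": 0,"az": 0,"claw": 0}]}}

```text
clock: 8.6
tcp_pos: [505.3, 121.3, 31.3]
orientation: [3.142, -0.0, -1.248]
ft_force: [0.7, 0.1, -0.0]
finger_gap: 0.0
finger_force: 0.0
```

Emit:
{"api": "jog_arm", "payload": {"motion": [{"dx": 0.04,"dy": 0,"dz": 0,"ax": 0,"ay": 0,"az": 0,"claw": 0},{"dx": 0.04,"dy": 0,"dz": 0,"ax": 0,"ay": 0,"az": 0,"claw": 0},{"dx": 0.04,"dy": 0,"dz": 0,"ax": 0,"ay": 0,"az": 0,"claw": 0},{"dx": 0,"dy": 0,"dz": 0,"ax": 0,"ay": 0,"az": 0,"claw": 0}]}}

```text
clock: 8.93
tcp_pos: [506.3, 118.4, 31.3]
orientation: [3.142, -0.0, -1.248]
ft_force: [0.3, -0.7, 0.4]
finger_gap: 0.003
finger_force: 0.0
```

Emit:
{"api": "jog_arm", "payload": {"motion": [{"dx": 0.04,"dy": 0,"dz": 0,"ax": 0,"ay": 0,"az": 0,"claw": 0},{"dx": 0.04,"dy": 0,"dz": 0,"ax": 0,"ay": 0,"az": 0,"claw": 0},{"dx": 0,"dy": 0,"dz": 0,"ax": 0,"ay": 0,"az": 0,"claw": 0},{"dx": 0,"dy": 0,"dz": 0,"ax": 0,"ay": 0,"az": 0,"claw": 0}]}}

```text
clock: 9.27
tcp_pos: [506.9, 116.9, 31.3]
orientation: [-3.141, 0.0, -1.248]
ft_force: [-0.6, 2.9, -0.3]
finger_gap: 0.004
finger_force: 1.2
```

Emit:
{"api": "jog_arm", "payload": {"motion": [{"dx": 0.04,"dy": 0,"dz": 0,"ax": 0,"ay": 0,"az": 0,"claw": 0},{"dx": 0,"dy": 0,"dz": 0,"ax": 0,"ay": 0,"az": 0,"claw": 0},{"dx": 0,"dy": 0,"dz": 0,"ax": 0,"ay": 0,"az": 0,"claw": 0}]}}

```text
clock: 9.52
tcp_pos: [507.2, 116.3, 31.3]
orientation: [-3.141, 0.001, -1.248]
ft_force: [-2.7, 4.5, -0.4]
finger_gap: 0.0
finger_force: 2.6
```

Emit:
{"api": "jog_arm", "payload": {"motion": [{"dx": 0.04,"dy": 0,"dz": 0,"ax": 0,"ay": 0,"az": 0,"claw": 0},{"dx": 0,"dy": 0,"dz": 0,"ax": 0,"ay": 0,"az": 0,"claw": 0},{"dx": 0,"dy": 0,"dz": 0,"ax": 0,"ay": 0,"az": 0,"claw": 0}]}}

```text
clock: 9.77
tcp_pos: [507.6, 115.8, 31.4]
orientation: [-3.14, 0.001, -1.248]
ft_force: [-2.5, 6.7, -0.3]
finger_gap: 0.002
finger_force: 3.7
```

Emit:
{"api": "jog_arm", "payload": {"motion": [{"dx": 0.04,"dy": 0,"dz": 0,"ax": 0,"ay": 0,"az": 0,"claw": 0},{"dx": 0,"dy": 0,"dz": 0,"ax": 0,"ay": 0,"az": 0,"claw": 0},{"dx": 0,"dy": 0,"dz": 0,"ax": 0,"ay": 0,"az": 0,"claw": 0},{"dx": 0,"dy": 0,"dz": 0,"ax": 0,"ay": 0,"az": 0,"claw": 0}]}}

```text
clock: 10.1
tcp_pos: [507.9, 115.4, 31.3]
orientation: [-3.14, 0.001, -1.248]
ft_force: [-4.0, 9.9, -0.5]
finger_gap: 0.001
finger_force: 5.0
```

That is about 10.5 N, so the wedge is firm and still below the jacking range. Now I back off, rise, and move over the pan corner.

Emit:
{"api": "jog_arm", "payload": {"motion": [{"dx": -0.1,"dy": 0,"dz": 0,"ax": 0,"ay": 0,"az": 0,"claw": 0},{"dx": -0.3,"dy": 0,"dz": 0,"ax": 0,"ay": 0,"az": 0,"claw": 0},{"dx": -0.6,"dy": 0,"dz": 0,"ax": 0,"ay": 0,"az": 0,"claw": 0},{"dx": -0.6,"dy": 0,"dz": 0,"ax": 0,"ay": 0,"az": 0,"claw": 0},{"dx": 0,"dy": 0,"dz": -0.6,"ax": 0,"ay": 0,"az": 0,"claw": 0},{"dx": 0,"dy": 0,"dz": -1,"ax": 0,"ay": 0,"az": 0,"claw": 0},{"dx": 0,"dy": 0,"dz": -1,"ax": 0,"ay": 0,"az": 0,"claw": 0},{"dx": 0,"dy": 0,"dz": -1,"ax": 0,"ay": 0,"az": 0,"claw": 0},{"dx": 0,"dy": 0,"dz": -1,"ax": 0,"ay": 0,"az": 0,"claw": 0},{"dx": 0,"dy": 0,"dz": -0.6,"ax": 0,"ay": 0,"az": 0,"claw": 0},{"dx": 0,"dy": 0,"dz": 0,"ax": 0,"ay": 0,"az": 0,"claw": 0}]}}

```text
clock: 11.02
tcp_pos: [496.8, 152.5, 165.2]
orientation: [-3.134, 0.001, -1.247]
ft_force: [-0.3, 0.3, 0.2]
finger_gap: -0.001
finger_force: 0.0
```

Run:
```python
from h import *
s=r.sense();print(s['clock'],s['tcp_pos'],s['ft_force'])
yaw=s['orientation'][2];R=np.array([[np.cos(yaw),np.sin(yaw)],[np.sin(yaw),-np.cos(yaw)]])
print('shift to (531.5,8):',R.T@(np.array([531.5,8])-s['tcp_pos'][:2])/25)
import pickle
d=pickle.load(open('top.pkl','rb'));e=get('top');g=get('side');pickle.dump(g,open('side2.pkl','wb'))
m=[d['image'],e['image']]
a=cv2.convertScaleAbs(np.vstack([x[130:240,330:450,::-1] for x in m]),alpha=1.2,beta=10)
b=cv2.convertScaleAbs(g['image'][140:300,240:400,::-1],alpha=1.3,beta=10)
s1=pickle.load(open('side.pkl','rb'))
def sh(p,q,sl): return cv2.phaseCorrelate(*[np.float32(cv2.cvtColor(x['image'],cv2.COLOR_RGB2GRAY)[sl]) for x in (p,q)])
print('scale shift px side',sh(s1,g,np.s_[240:350,230:370]),'top',sh(d,e,np.s_[170:290,360:450]))
cv2.imwrite('pics/c6.png',np.hstack([cv2.resize(a,(300,550),interpolation=3),cv2.resize(b,(500,550),interpolation=3)]))
```

```text
11.0167 [496.82899513 152.51485773 165.16238735] [-0.31655268  0.32122958  0.21882046]
shift to (531.5,8): [5.92153401 0.52347992]
scale shift px side ((-0.009825596190381702, 0.005935095975424076), 0.9890166410693416) top ((0.04702935757416782, -0.006186773083349806), 0.9609236166212294)
```

View pics/c6.png

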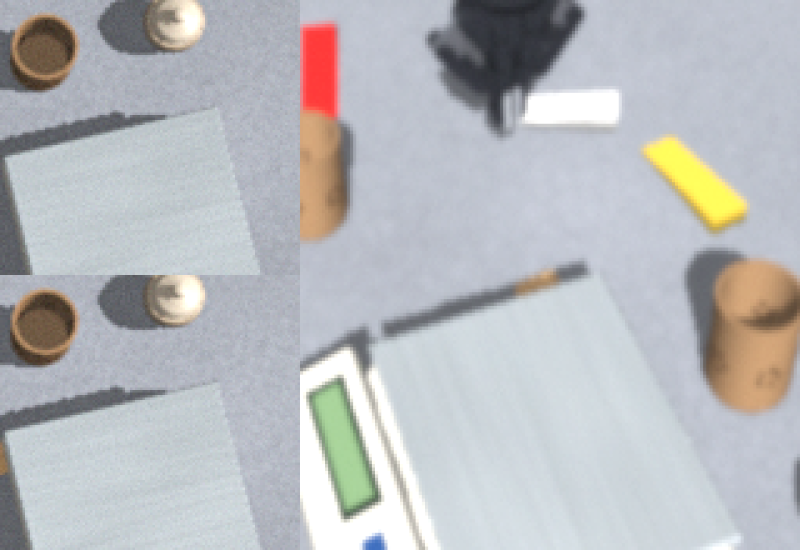

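The scale has not shifted (under 0.05 px), the wedge sits under the corner at crop (537,283), and the pottery is untouched. Next is the press.

Emit:
{"api": "jog_arm", "payload": {"motion": [{"dx": 0.52,"dy": 0.04,"dz": 0,"ax": 0,"ay": 0,"az": 0,"claw": 0},{"dx": 0.9,"dy": 0.08,"dz": 0,"ax": 0,"ay": 0,"az": 0,"claw": 0},{"dx": 1,"dy": 0.1,"dz": 0,"ax": 0,"ay": 0,"az": 0,"claw": 0},{"dx": 1,"dy": 0.1,"dz": 0,"ax": 0,"ay": 0,"az": 0,"claw": 0},{"dx": 1,"dy": 0.1,"dz": 0,"ax": 0,"ay": 0,"az": 0,"claw": 0},{"dx": 0.9,"dy": 0.06,"dz": 0,"ax": 0,"ay": 0,"az": 0,"claw": 0},{"dx": 0.6,"dy": 0.04,"dz": 0.4,"ax": 0,"ay": 0,"az": 0,"claw": 0},{"dx": 0,"dy": 0,"dz": 0.6,"ax": 0,"ay": 0,"az": 0,"claw": 0},{"dx": 0,"dy": 0,"dz": 0.5,"ax": 0,"ay": 0,"az": 0,"claw": 0},{"dx": 0,"dy": 0,"dz": 0.3,"ax": 0,"ay": 0,"az": 0,"claw": 0},{"dx": 0,"dy": 0,"dz": 0,"ax": 0,"ay": 0,"az": 0,"claw": 0}]}}

```text
clock: 12.03
tcp_pos: [527.8, 6.2, 113.4]
orientation: [3.135, 0.0, -1.249]
ft_force: [0.8, -0.2, -0.5]
finger_gap: 0.002
finger_force: 0.0
```

Emit:
{"api": "jog_arm", "payload": {"motion": [{"dx": 0,"dy": 0,"dz": 0.08,"ax": 0,"ay": 0,"az": 0,"claw": 0},{"dx": 0,"dy": 0,"dz": 0.08,"ax": 0,"ay": 0,"az": 0,"claw": 0},{"dx": 0,"dy": 0,"dz": 0.04,"ax": 0,"ay": 0,"az": 0,"claw": 0},{"dx": 0,"dy": 0,"dz": 0,"ax": 0,"ay": 0,"az": 0,"claw": 0},{"dx": 0,"dy": 0,"dz": 0,"ax": 0,"ay": 0,"az": 0,"claw": 0}]}}

```text
clock: 12.45
tcp_pos: [529.9, 7.5, 111.7]
orientation: [-3.141, -0.0, -1.247]
ft_force: [0.5, 0.2, 0.1]
finger_gap: -0.004
finger_force: 0.0
```

Emit:
{"api": "jog_arm", "payload": {"motion": [{"dx": 0,"dy": 0,"dz": 0.04,"ax": 0,"ay": 0,"az": 0,"claw": 0},{"dx": 0,"dy": 0,"dz": 0,"ax": 0,"ay": 0,"az": 0,"claw": 0},{"dx": 0,"dy": 0,"dz": 0,"ax": 0,"ay": 0,"az": 0,"claw": 0}]}}

```text
clock: 12.7
tcp_pos: [530.1, 7.5, 111.1]
orientation: [-3.14, -0.0, -1.247]
ft_force: [-1.9, 0.5, 4.3]
finger_gap: 0.003
finger_force: 2.3
```

Emit:
{"api": "jog_arm", "payload": {"motion": [{"dx": 0,"dy": 0,"dz": 0.03,"ax": 0,"ay": 0,"az": 0,"claw": 0},{"dx": 0,"dy": 0,"dz": 0,"ax": 0,"ay": 0,"az": 0,"claw": 0},{"dx": 0,"dy": 0,"dz": 0,"ax": 0,"ay": 0,"az": 0,"claw": 0}]}}

```text
clock: 12.95
tcp_pos: [530.1, 7.5, 111.0]
orientation: [-3.14, -0.0, -1.247]
ft_force: [-2.3, 1.6, 9.0]
finger_gap: 0.001
finger_force: 4.6
```

Emit:
{"api": "jog_arm", "payload": {"motion": [{"dx": 0,"dy": 0,"dz": 0.04,"ax": 0,"ay": 0,"az": 0,"claw": 0},{"dx": 0,"dy": 0,"dz": 0,"ax": 0,"ay": 0,"az": 0,"claw": 0},{"dx": 0,"dy": 0,"dz": 0,"ax": 0,"ay": 0,"az": 0,"claw": 0},{"dx": 0,"dy": 0,"dz": 0,"ax": 0,"ay": 0,"az": 0,"claw": 0}]}}

```text
clock: 13.28
tcp_pos: [530.1, 7.5, 111.0]
orientation: [-3.14, -0.001, -1.247]
ft_force: [-5.0, 1.1, 14.0]
finger_gap: 0.005
finger_force: 7.4
```

Emit:
{"api": "jog_arm", "payload": {"motion": [{"dx": 0,"dy": 0,"dz": 0.03,"ax": 0,"ay": 0,"az": 0,"claw": 0},{"dx": 0,"dy": 0,"dz": 0,"ax": 0,"ay": 0,"az": 0,"claw": 0},{"dx": 0,"dy": 0,"dz": 0,"ax": 0,"ay": 0,"az": 0,"claw": 0},{"dx": 0,"dy": 0,"dz": 0,"ax": 0,"ay": 0,"az": 0,"claw": 0},{"dx": 0,"dy": 0,"dz": 0,"ax": 0,"ay": 0,"az": 0,"claw": 0},{"dx": 0,"dy": 0,"dz": 0,"ax": 0,"ay": 0,"az": 0,"claw": 0}]}}

```text
clock: 13.78
tcp_pos: [530.2, 7.6, 111.0]
orientation: [-3.14, -0.001, -1.246]
ft_force: [-6.4, 2.1, 19.3]
finger_gap: 0.002
finger_force: 9.5
```

Pressed with up to 19 N, the corner stayed at 111.0 mm, so there is no dip. I retreat upward.

Emit:
{"api": "jog_arm", "payload": {"motion": [{"dx": 0,"dy": 0,"dz": -0.1,"ax": 0,"ay": 0,"az": 0,"claw": 0},{"dx": 0,"dy": 0,"dz": -0.3,"ax": 0,"ay": 0,"az": 0,"claw": 0},{"dx": 0,"dy": 0,"dz": -0.8,"ax": 0,"ay": 0,"az": 0,"claw": 0},{"dx": 0,"dy": 0,"dz": -1,"ax": 0,"ay": 0,"az": 0,"claw": 0},{"dx": -0.6,"dy": 0,"dz": -0.8,"ax": 0,"ay": 0,"az": 0,"claw": 0},{"dx": -1,"dy": 0,"dz": -0.4,"ax": 0,"ay": 0,"az": 0,"claw": 0},{"dx": -1,"dy": 0,"dz": 0,"ax": 0,"ay": 0,"az": 0,"claw": 0},{"dx": -1,"dy": 0,"dz": 0,"ax": 0,"ay": 0,"az": 0,"claw": 0},{"dx": -1,"dy": 0,"dz": 0,"ax": 0,"ay": 0,"az": 0,"claw": 0},{"dx": -1,"dy": 0,"dz": 0,"ax": 0,"ay": 0,"az": 0,"claw": 0},{"dx": -0.4,"dy": 0,"dz": 0,"ax": 0,"ay": 0,"az": 0,"claw": 0},{"dx": 0,"dy": 0,"dz": 0,"ax": 0,"ay": 0,"az": 0,"claw": 0}]}}

```text
clock: 14.78
tcp_pos: [481.7, 151.1, 192.9]
orientation: [-3.141, 0.0, -1.245]
ft_force: [-0.2, -0.1, -0.2]
finger_gap: -0.0
finger_force: 0.0
```

Run:
```python
from h import *
import pickle
g=get('side');p=pickle.load(open('side2.pkl','rb'))
def sh(p,q,sl): return cv2.phaseCorrelate(*[np.float32(cv2.cvtColor(x['image'],cv2.COLOR_RGB2GRAY)[sl]) for x in (p,q)])
for sl in (np.s_[240:350,230:370],np.s_[210:250,290:330],np.s_[210:265,365:440]): print(sh(p,g,sl))
b=cv2.convertScaleAbs(g['image'][140:320,220:440,::-1],alpha=1.3,beta=10)
cv2.imwrite('pics/c7.png',cv2.resize(b,None,fx=3,fy=3,interpolation=3))
```

```text
((0.007773807933901367, 0.008217997141073852), 0.9962379120014332)
((-0.09812361810686454, -0.0944707864643135), 0.9484492254257202)
((0.4886039577852017, 0.011844796933594637), 0.9878363435533312)
```

View pics/c7.png

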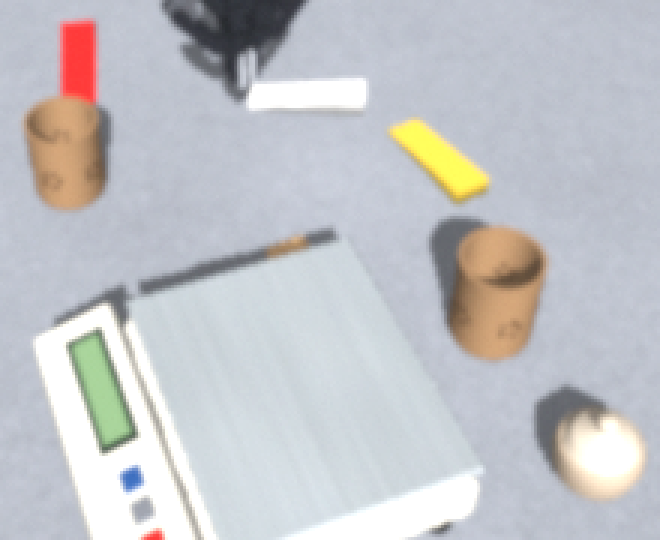

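The wedge is in place at crop (288,245), and the scale and pottery look unmoved. The arm is clear, so I hand in.

```bash
python3 -c "
from cell import order
print(order.sign_off())"
```

```text
the job is handed in; nothing more can be done
None
```

The wedge is pushed firmly under the short foot (about 10.5 N), the pan corner held without dipping under 19 N, the scale has not moved, the pottery was not touched, and the job is handed in.

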